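# Shut the dust box's feed guard and hold its lid half open

### The arm

A 7-joint arm with a two-finger parallel gripper is mounted at the origin on the work surface. World frame = base frame: x ahead of the robot, y to its left, z up, the work surface at z = 0. Lengths are in m, angles in rad, forces in N, time in s.
With the tool pointing down it reaches from about 0.425 to 1.025 m from the base axis. Payload 3.6 kg.
Tool frame: the origin (TCP) lies midway between the tips of the shut fingers; the grasp point (between the pads) lies 19 mm behind it (env.grasp_offset is the distance from the TCP to the grasp point, in m); z points along the fingers, y is the line along which they close (so a half turn about z gives the same grasp; the last joint's range is limited). The gripper opens to 85 mm and grips with 20 to 120 N. Pads are 22 mm wide; open, the fingers measure 114 mm over their backs; the gripper's body (76 mm by 85 mm) begins 54 mm behind the grasp point. The pads swing forward as they close: fully open they stand 13 mm farther back than shut.
Start: joints at [-1.286, 0.591, 0.048, 1.609, -0.033, 0.943, -0.034], TCP at [0.268, 0.674, 0.231] pointing down, gripper open.
Joint ranges: [-2.69, 2.69], [-0.47, 2.24], [-1.27, 1.36], [0.19, 2.51], [-1.53, 4.68], [0.08, 2.07], [-3.09, 3.09]. Speed limits (rad/s): [2.57, 2.57, 3.14, 3.14, 3.14, 3.14, 3.14].

### API

Orientations are given as [roll, pitch, yaw] about the fixed x, y, z axes, in that order (R = Rz(yaw) Ry(pitch) Rx(roll)).
In Python, from station import env, jaws, vision, close_job, nets gives the robot as it stands. Calls block until the motion is done:
- env.move_to(position, orientation): joint-space move of the TCP to a pose.
- env.move_straight(position, rot=None, velocity=0.15, threshold=None): straight line of the TCP; rot=None keeps the orientation; velocity is the mean speed in m/s. With threshold (N) it stops when the force on the tool has changed by that much, and returns True; else False.
- env.set_joints(angles): joint-space move.
- jaws.move_gripper(opening): finger opening in m; the grip force is fixed at half the most; returns when the fingers have stopped.
- env.wait(seconds).
- env.solve_ik(position, orientation): joint angles nearest the present ones, or None.
- vision.grab_frame(name): name is "scene" or "top" or "wrist"; returns a dict with "pixels" (420x560x3 uint8, red, green, blue), "depth" (420x560 float32, m along the optical axis (not along the pixel's ray), 0 where there is no reading), "fx", "fy", "cx", "cy" (pixels), "R" (3x3) and "t" (3): a world point X has camera coordinates R X + t. Camera axes: x right, y down, z forward; pixel columns grow to the right and rows downward; lengths in m; the calibration is good to about 2 mm. A picture is of the moment at which its call begins.
A pose or a line that the arm cannot do raises env.PlanningError and nothing moves.
- close_job(): hands the job in; it is judged then, once.
Trained networks look in a picture, given as the dict that the camera call returned (one of the last four; its "shot" number tells which), for a name from the list of things; names that differ only in an ending like _2 or _b are one class to them, and where a whole thing is asked for, a point or a joint stands for the part that bears it (a point fixed in the world has none). Each returns a list of dicts, best first, with "p" (0 to 1); they miss things now and then, are a little off and sometimes report something else, mostly with a low value. They report only what shows in the picture. A call takes as long as a camera call.
- nets.spot_in(picture, thing): "xy" ([column, row] in pixels, amid what is visible of it).
- nets.place_of(picture, thing): "xy" ([column, row] in pixels: a listed point, or the origin of a listed thing).
Readings, each from a call of its own:
- env.read_time_s(): time.
- env.read_qpos(): joint angles.
- env.read_qvel(): joint speeds.
- env.read_tau(): joint torques, N m.
- env.read_tcp_pos(): TCP position.
- env.read_tcp_rot(): TCP orientation.
- env.read_force(): force on the tool from outside, world axes, zero at the start.
- env.read_wrist_torque(): the same for the moment, N m.
- env.read_grip_width(): finger opening in m.
- env.read_grasp_force(): force on a finger pad.
Only numpy, scipy, OpenCV 4.12 (cv2) and the standard library are available. Lean on these libraries where they do the work, as an engineer would, in place of code of your own. Each camera call takes 0.05 s, during which the arm holds its last target. There are 200 camera calls.

### The job

Slide the metal guard on top of the dust box fully shut over its feed opening while the lid is still down, so that the extractor keeps its draught. Then lift the clear lid by its bar handle and hold it open at 45 degrees so that I can reach in for the copper dish: it falls shut if you let go, so finish while still holding it there, quite still. Leave the guard shut and the tools around the box where they lie.

Things in the scene. Friction and masses are not known exactly. Their poses are not given: they have to be found in the camera images.
- dust_box: Grey sheet-metal dust box fixed to the bench, 260 (x) x 420 (y) x 120 mm high. Origin: centre of its underside. x points from its front (robot side) to its back, y to its left, z up; turned by up to 0.25 rad. Top left: the clear lid (box y -33 to 203 mm), a copper dish under it. Top right: a deck with the feed opening and the metal guard in a track along box x, 125 mm right of the box's middle.
- lid (a joint): Opening angle of the lid in rad: 0 shut and level, grows as its front edge rises, stop at 1.3; 45 degrees is 0.785. Clear panel in an aluminium frame, 230 mm from hinge to front edge, 235 mm wide, 8 mm thick, 0.4 to 0.8 kg. The hinge is free: at every angle the lid falls shut unless held. Lifting takes 2 to 5 N at the bar.
- lid_handle (a point): Middle of the lid's bar handle: round steel bar 12 mm thick, 110 mm long, along box y (parallel to the hinge), on two end legs in the lid's plane. Shut, its axis is 125 mm above the bench, 45 mm in front of the box's front wall, nothing beneath: pinch it from above, one finger in front, one behind. It moves with the lid, 280 mm from the hinge axis, and can turn between the fingers.
- lid_hinge (a point): Point on the lid's hinge axis, at the middle of the lid's width, near the back of the box, 125 mm above the bench. The axis runs along the box's y axis; the front edge goes up and then back towards +x of the box.
- guard (a joint): How far the guard is slid open, in m: 0 fully shut (slid to the front end of its track, towards the robot, covering the feed opening), 0.09 fully open (slid to the back). It stays where it is left; sliding takes about 2 to 3 N.
- guard_grip (a point): Point on the guard's black grip: an upright block 36 (along the track) x 16 (across) x 42 mm tall on the flat metal guard plate (125 x 108 x 4 mm). The point is on its centre line, 16 mm below its top, 26 mm above the plate's upper face, 150 mm above the bench. Pinch it from above across its 16 mm (fingers along box y) and move it along box x.
- hammer: Hammer, 280 mm long, lying on the bench to the right of the box; leave alone. Origin under its middle.
- mallet: Wooden mallet, about 290 mm long, head 60 mm in diameter, lying across the bench between robot and box on the right; leave alone. Origin under its middle.
- pliers: Pliers with red grips, 170 mm long, lying in front on the left; leave alone. Origin under the joint.
- bowl: White bowl, 130 mm across, 50 mm high, full of steel punches that stand out to 85 mm above the bench, left of the box; leave alone. Origin: centre of its underside.

How it is judged:
On the way:
1. the guard is fully shut while the lid is still down (value of joint guard below 0.006 m and value of joint lid below 0.08 rad), for 0.2 s.
At the end, for the whole second after the job is handed in: The fingers hold the lid open at 45 degrees, within 5 degrees either way, at rest (below 0.05 rad/s), touching it with more than 0.5 N; the guard is still shut to within 6 mm (value of joint lid between 0.698 and 0.873 rad and velocity of joint lid between -0.05 and 0.05 rad/s and value of joint guard below 0.006 m and contact force between the fingers and dust_box above 0.5 N); the arm keeps its last pose, push and grip.
It fails at once if a tool or the bowl beside the box is shifted by more than 30 mm (distance of any of hammer, mallet, pliers, bowl from where it was at the start of the episode above 0.03 m).
It also fails if it takes over 50 s, if anything falls off the work surface, if the arm or the gripper's body presses on something with over 40 N, if the wrist force passes 120 N, or if a joint passes its speed limit or range.

## Working session

There is one attempt and no reset: what is moved stays moved. The work goes in short steps, each a Python script; the robot and the scene stay as the last script left them, time stands still between calls to the robot, and variables do not carry over. Pictures are saved under pics/ and viewed, at most 10 in all, crops included, and the job is handed in when it is done.

```bash
mkdir -p pics; ls; cat > h.py <<'E'
import numpy as np, cv2
from station import env, jaws, vision, close_job, nets
def world(f,u,v,d=None,z=None):
    r=np.array([(u-f["cx"])/f["fx"],(v-f["cy"])/f["fy"],1.0]); R=np.array(f["R"]);t=np.array(f["t"])
    c=-R.T@t; w=R.T@r
    if z is not None: return c+w*(z-c[2])/w[2]
    return c+w*d
E
cat > a.py <<'E'
from h import *
H={"guard_grip":.15,"lid_handle":.125,"lid_hinge":.125,"dust_box":0,"hammer":0,"mallet":0,"pliers":0,"bowl":0}
for n in ("top","scene"):
    f=vision.grab_frame(n); cv2.imwrite(f"pics/{n}0.png",f["pixels"][:,:,::-1])
    for k,z in H.items():
        r=nets.place_of(f,k)[:2]
        for q in r: print(n,k,round(q["p"],2),np.round(q["xy"]),np.round(world(f,*q["xy"],z=z),3))
print(env.read_time_s(),env.read_tcp_rot(),env.grasp_offset)
E
python3 a.py
```

```text
pics
top guard_grip 0.77 [321. 178.] [ 0.626 -0.076  0.15 ]
top lid_handle 0.91 [242. 218.] [0.491 0.175 0.125]
top lid_hinge 0.79 [263. 139.] [0.755 0.115 0.125]
top dust_box 0.85 [284. 177.] [0.649 0.045 0.   ]
top hammer 0.96 [422. 202.] [ 0.575 -0.448  0.   ]
top hammer 0.49 [185. 265.] [0.329 0.383 0.   ]
top mallet 0.87 [347. 265.] [ 0.345 -0.184  0.   ]
top pliers 0.91 [184. 263.] [0.336 0.388 0.   ]
top bowl 0.8 [143. 204.] [0.541 0.544 0.   ]
scene lid_handle 0.88 [326. 216.] [0.477 0.168 0.125]
scene lid_hinge 0.93 [249. 255.] [0.761 0.105 0.125]
scene dust_box 0.86 [264. 243.] [0.637 0.037 0.   ]
scene hammer 0.95 [195. 163.] [ 0.564 -0.449  0.   ]
scene mallet 0.95 [278. 168.] [ 0.342 -0.19   0.   ]
scene pliers 0.8 [395. 250.] [0.334 0.377 0.   ]
scene pliers 0.71 [250. 254.] [0.703 0.037 0.   ]
scene bowl 0.94 [396. 320.] [0.546 0.531 0.   ]
0.9 [3.14152443e+00 2.00352309e-05 2.76280823e+00] 0.0187
```

View pics/top0.png

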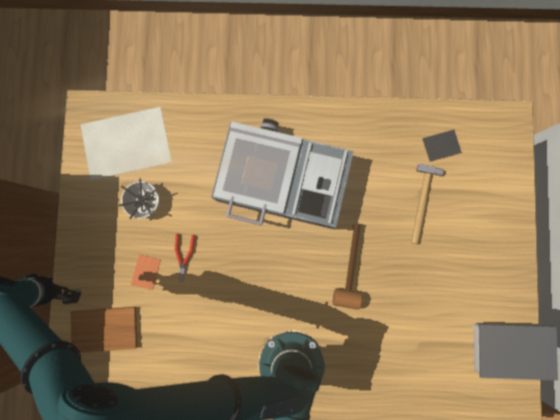

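View pics/scene0.png

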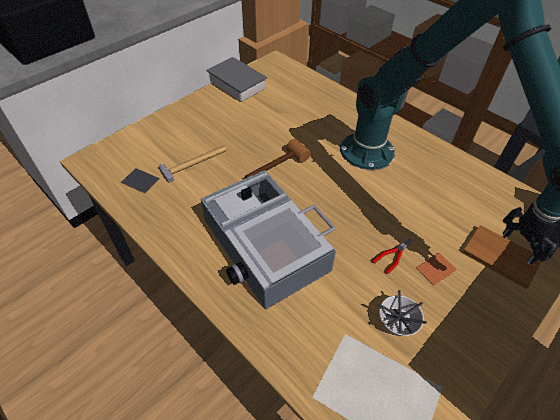

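The top view shows the box at about (283,175), turned about -0.22 rad. The guard grip is at (322,182), with the dark feed opening in front of it at (313,203), and the lid bar runs from (229,214) to (264,220). The scene view agrees, and the space above the box is clear. Next I'll move above the guard and refine with the wrist camera.

```bash
cat > b.py <<'E'
from h import *
p=env.read_tcp_pos(); env.move_straight([p[0],p[1],.36])
best=None
q0=np.array(env.read_qpos())
for yaw in (-.22,np.pi-.22):
    q=env.solve_ik([.56,-.06,.36],[np.pi,0,yaw])
    if q is not None: print(yaw,np.round(q,2)); 
    if q is not None and (best is None or np.abs(q-q0).max()<best[0]): best=(np.abs(np.array(q)-q0).max(),yaw)
env.move_to([.56,-.06,.36],[np.pi,0,best[1]])
for n in ("wrist","top"):
    f=vision.grab_frame(n); cv2.imwrite(f"pics/{n}1.png",f["pixels"][:,:,::-1]); np.savez(f"{n}1.npz",**{k:np.array(v) for k,v in f.items()})
    for k,z in {"guard_grip":.15,"lid_handle":.125,"lid_hinge":.125,"dust_box":0}.items():
        for q in nets.place_of(f,k)[:2]:
            u,v=q["xy"]; print(n,k,round(q["p"],2),np.round(q["xy"]),np.round(world(f,u,v,z=z),3),world(f,u,v,d=f["depth"][int(v),int(u)]).round(3))
print(best,env.read_time_s())
E
python3 b.py
```

```text
-0.22 [-0.78  0.45  1.16  1.86 -0.45  1.13 -1.26]
2.921592653589793 [-0.45  0.29  0.61  1.85 -0.19  1.06  1.59]
wrist guard_grip 0.89 [279. 116.] [ 0.61  -0.073  0.15 ] [ 0.611 -0.073  0.166]
wrist lid_handle 0.7 [ 92. 272.] [0.487 0.172 0.125] [0.489 0.169 0.13 ]
wrist dust_box 0.97 [187. 110.] [0.637 0.047 0.   ] [0.635 0.016 0.128]
top lid_handle 0.78 [241. 219.] [0.488 0.178 0.125] [0.488 0.177 0.132]
top lid_handle 0.23 [265. 139.] [0.753 0.108 0.125] [0.753 0.108 0.127]
top lid_hinge 0.79 [265. 136.] [0.765 0.11  0.125] [0.764 0.109 0.131]
top dust_box 0.89 [286. 179.] [0.643 0.038 0.   ] [0.622 0.037 0.126]
(np.float64(1.2181747670355507), -0.22) 5.1917
```

View pics/wrist1.png

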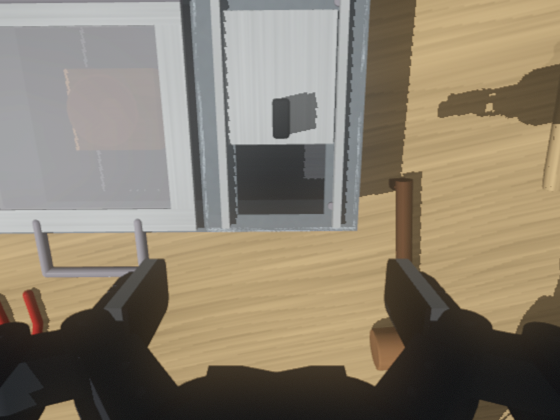

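The wrist picture shows the grip top at about (281,118), the opening between rows 145 and 215, and the handle bar from (47,272) to about (143,272). The front wall is level in the image at row 230, so the yaw is about -0.22. I'll refine from the depth, then pinch and slide.

```bash
cat > c.py <<'E'
from h import *
f=dict(np.load("wrist1.npz")); D=f["depth"]
vv,uu=np.mgrid[:420,:560]
r=np.stack([(uu-f["cx"])/f["fx"],(vv-f["cy"])/f["fy"],np.ones_like(uu)],-1)*D[...,None]
W=(r-f["t"])@f["R"]
def sel(u0,u1,v0,v1,z0,z1):
    P=W[v0:v1,u0:u1].reshape(-1,3); return P[(P[:,2]>z0)&(P[:,2]<z1)]
g=sel(260,305,85,145,.155,.18); print("grip top",len(g),g.mean(0),g.min(0),g.max(0))
h=sel(52,138,255,290,.11,.14); print("bar",len(h),np.median(h,0)); m=np.polyfit(h[:,1],h[:,0],1); print("bar yaw",-np.arctan(m[0]))
e=np.array([W[np.where((D[:,u]>0)&(W[:,u,2]>.1)&(vv[:,u]<250)&(vv[:,u]>200))[0].max(),u] for u in range(215,350)])
m=np.polyfit(e[:,1],e[:,0],1); print("front wall",e.mean(0),"yaw",-np.arctan(m[0]))
print("plate z",np.median(W[40:80,250:320,2]),"lid z",np.median(W[5:20,20:150,2]))
rr=cv2.minAreaRect(g[:,:2].astype(np.float32)*1000); print(rr)
E
python3 c.py
```

```text
grip top 681 [ 0.60924746 -0.07331883  0.1655905 ] [ 0.59079571 -0.08383713  0.16257063] [ 0.62734537 -0.06270069  0.16826651]
bar 845 [0.48941928 0.1699827  0.12930649]
bar yaw -0.18860330613944998
front wall [ 0.48687502 -0.04925686  0.11926737] yaw -0.2074726491966577
plate z 0.12397529810979256 lid z 0.12865961644382884
((608.85107421875, -73.27606201171875), (14.634902954101562, 35.47895050048828), 77.4825668334961)
```

```bash
cat > d.py <<'E'
from h import *
y=-.212; d=np.array([np.cos(y),np.sin(y),0]); G=np.array([.609,-.073,0])
jaws.move_gripper(.05)
env.move_to([*G[:2],.22],[np.pi,0,y])
print(env.move_straight([*G[:2],.136],velocity=.1,threshold=8),env.read_tcp_pos(),env.read_force())
jaws.move_gripper(0.0); print(env.read_grip_width(),env.read_grasp_force(),env.read_force())
p=np.array(env.read_tcp_pos())
print(env.move_straight(p-.1*d,velocity=.04,threshold=12)); q=np.array(env.read_tcp_pos())
print("slid",(p-q)@d,env.read_force(),env.read_time_s())
f=vision.grab_frame("top"); cv2.imwrite("pics/top2.png",cv2.resize(f["pixels"][90:260,180:400,::-1],None,fx=3,fy=3))
E
python3 d.py
```

```text
False [ 0.6094734  -0.07338396  0.13650734] [ 0.69666207 -0.02361235 -0.89610666]
0.01493026574241254 59.75003778934479 [ 0.43907734 -1.75525354  3.96632987]
True
slid 0.0850496950661424 [-0.01691968 -0.52021743  1.10159528] 9.575
```

View pics/top2.png

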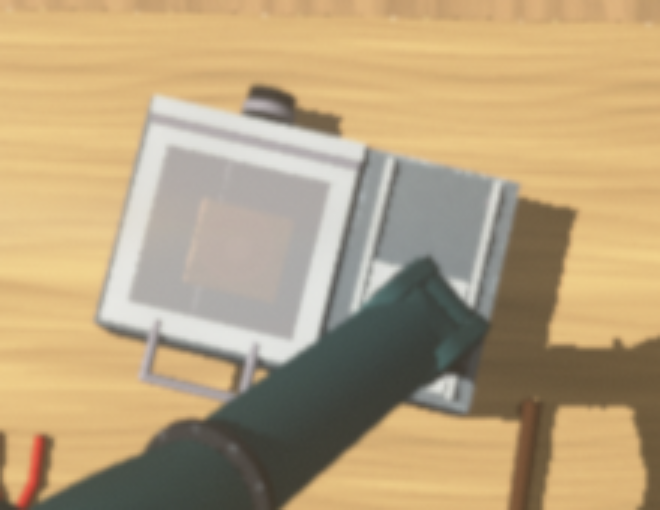

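The guard slid 85 mm, and its plate now sits at the front (about (420,270) to (450,390) in the crop). The arm hides part of it. I'll push once more to confirm the stop, release, and look from above near the handle.

```bash
cat > e.py <<'E'
from h import *
y=-.212; d=np.array([np.cos(y),np.sin(y),0])
p=np.array(env.read_tcp_pos())
print(env.move_straight(p-.02*d,velocity=.04,threshold=15)); q=np.array(env.read_tcp_pos()); print("more",(p-q)@d,env.read_force())
env.wait(.3)
jaws.move_gripper(.05)
p=np.array(env.read_tcp_pos()); env.move_straight([p[0],p[1],.30],velocity=.2)
q0=np.array(env.read_qpos())
best=[]
for yw in (y+np.pi/2,y-np.pi/2):
    for P in ([.43,.16,.33],[.488,.172,.107],[.57,.155,.31]):
        q=env.solve_ik(P,[np.pi,0,yw]); print(round(yw,2),P,None if q is None else np.round(q,2))
    q=env.solve_ik([.43,.16,.33],[np.pi,0,yw]); 
    if q is not None: best.append((np.abs(np.array(q)-q0).max(),yw))
yw=min(best)[1]; print(yw)
env.move_to([.43,.16,.33],[np.pi,0,yw])
for n in ("wrist","top"):
    f=vision.grab_frame(n); np.savez(f"{n}3.npz",**{k:np.array(v) for k,v in f.items()}); cv2.imwrite(f"pics/{n}3.png",f["pixels"][:,:,::-1])
    for k,z in {"guard_grip":.15,"lid_handle":.125,"lid_hinge":.125}.items():
        for o in nets.place_of(f,k)[:1]: print(n,k,round(o["p"],2),np.round(o["xy"]),np.round(world(f,*o["xy"],z=z),3))
print(env.read_time_s())
E
python3 e.py
```

```text
True
more -0.00010737774597727266 [ 2.30504048 -1.32078435  0.58206339]
1.36 [0.43, 0.16, 0.33] [-1.23  0.18  0.91  2.1  -0.17  0.94 -0.44]
1.36 [0.488, 0.172, 0.107] [-0.75  0.57  0.44  2.18 -0.51  0.49 -0.12]
1.36 [0.57, 0.155, 0.31] [-0.84  0.4   0.68  1.86 -0.3   0.99 -0.24]
-1.78 [0.43, 0.16, 0.33] [ 0.45  0.26 -1.07  2.04  0.27  0.99  2.18]
-1.78 [0.488, 0.172, 0.107] [-1.18  0.96  1.24  2.19 -1.19  0.98 -2.56]
-1.78 [0.57, 0.155, 0.31] [-1.11  0.6   1.19  1.87 -0.62  1.11 -3.04]
1.3587963267948966
wrist lid_handle 0.68 [332. 149.] [0.486 0.169 0.125]
top guard_grip 0.62 [313. 205.] [ 0.538 -0.053  0.15 ]
top lid_handle 0.87 [244. 216.] [0.497 0.17  0.125]
top lid_hinge 0.68 [262. 139.] [0.755 0.118 0.125]
12.9417
```

View pics/wrist3.png

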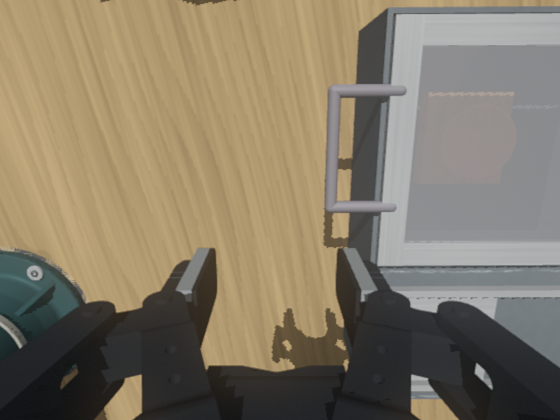

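The bar is clearly visible at columns 327 to 338, from rows 90 to 208, with its middle at (333,149). The guard met a firm stop and moved no further. Next I'll measure the bar from depth and descend to pinch it.

```bash
cat > g.py <<'E'
from h import *
f=dict(np.load("wrist3.npz")); D=f["depth"]
vv,uu=np.mgrid[:420,:560]
W=(np.stack([(uu-f["cx"])/f["fx"],(vv-f["cy"])/f["fy"],np.ones_like(uu)],-1)*D[...,None]-f["t"])@f["R"]
P=W[100:198,315:350].reshape(-1,3); P=P[(P[:,2]>.115)&(P[:,2]<.14)]
m=np.polyfit(P[:,1],P[:,0],1); B=P.mean(0); yb=-np.arctan(m[0]); print("bar",len(P),B,yb)
y=-.212; d=np.array([np.cos(y),np.sin(y),0]); rot=[np.pi,0,y+np.pi/2]
print("vs hinge dist", (np.array([.757,.113,0])-B)@d)
jaws.move_gripper(.035)
env.move_to([B[0],B[1],.19],rot)
print(env.move_straight([B[0],B[1],.107],velocity=.08,threshold=6),env.read_tcp_pos(),env.read_force())
jaws.move_gripper(0.0); print(env.read_grip_width(),env.read_grasp_force(),env.read_force(),env.read_tcp_pos(),env.read_time_s())
np.save("bar.npy",B)
E
python3 g.py
```

```text
bar 1248 [0.48542548 0.17006245 0.1291014 ] -0.20667951780079286
vs hinge dist 0.2775013500367535
False [0.48583686 0.17007901 0.10736486] [ 0.04666893 -0.09686418  0.42670122]
0.00980616978913909 58.516091108322144 [ 2.73496755 -1.5269101   1.01424983] [0.48712215 0.16995359 0.10762844] 15.4333
```

```bash
cat > k.py <<'E'
from h import *
y=-.212; d=np.array([np.cos(y),np.sin(y),0]); p=np.array(env.read_tcp_pos())
for a in np.linspace(0,.79,10)[1:]:
    T=p+.28*(1-np.cos(a))*d+[0,0,.28*np.sin(a)]
    s=env.move_straight(T,velocity=.08,threshold=25); q=np.array(env.read_tcp_pos())
    print(round(a,2),s,"err mm",((q-T)*1000).round(1),"F",np.round(env.read_force(),1),round(env.read_grip_width(),4),round(env.read_grasp_force(),1))
    if s: break
env.wait(.5)
f=vision.grab_frame("scene"); cv2.imwrite("pics/scene4.png",cv2.resize(f["pixels"][130:330,170:430,::-1],None,fx=3,fy=3)); np.savez("scene4.npz",**{k:np.array(v) for k,v in f.items()})
for k in ("lid_handle","guard_grip"): print(k,[(round(o["p"],2),np.round(o["xy"])) for o in nets.place_of(f,k)[:2]])
f=vision.grab_frame("top"); np.savez("top4.npz",**{k:np.array(v) for k,v in f.items()})
for k in ("lid_handle","guard_grip"): print(k,[(round(o["p"],2),np.round(o["xy"])) for o in nets.place_of(f,k)[:2]])
print(env.read_tcp_pos(),env.read_force(),np.abs(env.read_qvel()).max(),env.read_time_s())
E
python3 k.py
```

```text
0.09 False err mm [-0.1  0.   0.1] F [ 3.8 -0.2 -4.1] 0.0098 58.3
0.18 False err mm [-0.2  0.   0. ] F [ 2.7 -0.2 -4.3] 0.0096 58.3
0.26 False err mm [-0.5  0.1 -0.1] F [ 1.5 -0.  -3.6] 0.0097 58.3
0.35 False err mm [-0.7  0.2 -0.2] F [ 1.2  1.4 -3.4] 0.0095 58.4
0.44 False err mm [-1.2  0.3 -0.3] F [-3.3  1.3 -2.1] 0.0101 58.5
0.53 False err mm [-1.4  0.3  0.3] F [-5.4  2.3 -0.1] 0.0099 58.5
0.61 False err mm [-1.7  0.5  0.9] F [-9.1  2.9  5.3] 0.0098 58.5
0.7 False err mm [-2.1  0.6  1.1] F [-10.8   3.1   6.8] 0.0098 58.5
0.79 False err mm [-2.5  0.7  1.6] F [-11.8   3.4   8.8] 0.0095 58.6
lid_handle [(0.61, array([308., 186.]))]
guard_grip [(0.87, array([269., 185.]))]
lid_handle [(0.69, array([242., 184.]))]
guard_grip [(0.57, array([313., 206.]))]
[0.56542374 0.15330401 0.30781713] [-12.3268509    3.07828492   8.2354676 ] 0.0009754696809155789 20.3667
```

View pics/scene4.png

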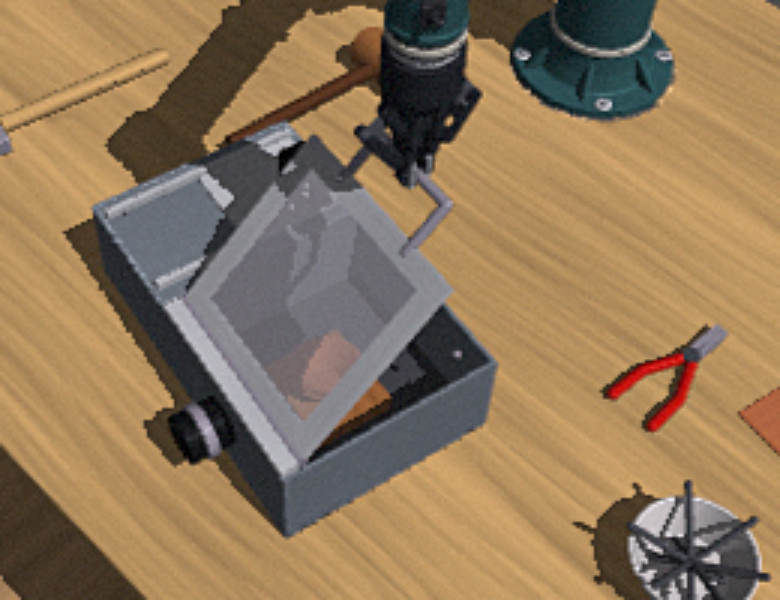

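The lid stands open at an angle with the bar held mid-length at about (415,175) in the crop. The tools and bowl are unmoved, and the guard is at the front of its track. I'll check the angle from the depth on the lid frame, and the guard position, before handing in.

```bash
cat > m.py <<'E'
from h import *
y=-.212; d=np.array([np.cos(y),np.sin(y),0])
f=dict(np.load("scene4.npz"))
for a,b in (((325,430),(430,305)),((215,285),(310,190))):
    A=[]
    for s in np.linspace(0,1,40):
        u=170+(a[0]+s*(b[0]-a[0]))/3; v=130+(a[1]+s*(b[1]-a[1]))/3; A.append(world(f,u,v,d=f["depth"][int(round(v)),int(round(u))]))
    A=np.array(A); m=np.polyfit(A@d,A[:,2],1); res=np.abs(np.polyval(m,A@d)-A[:,2]).max()
    print("lid angle",-np.arctan(m[0]),"res",res)
f=dict(np.load("top4.npz")); print("guard",world(f,313,206,z=.15))
print(env.read_time_s(),np.abs(env.read_qvel()).max(),env.read_grasp_force())
E
python3 m.py
```

```text
lid angle 0.7866413294251454 res 0.00600853629117748
lid angle 0.7698489532013193 res 0.00550009077507152
guard [ 0.53375437 -0.0527192   0.15      ]
20.3667 0.0009754696809155789 58.59911620616913
```

```bash
python3 -c "
from h import *
print(close_job())"
```

```text
the job is handed in; nothing more can be done
None
```

The job is handed in: the guard was slid shut against its stop with the lid still down, and the gripper is now holding the lid still at about 45° (0.77–0.80 rad measured), with the tools and bowl not visibly moved; the judge's result was not returned.

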